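Load the last sample cell in the analyser carriage and lock the keeper bar

ROBOT

A 6-joint arm with a two-finger parallel gripper is mounted at the origin on the work surface; the furniture and walls round the work are solid. World frame = base frame: x ahead of the robot, y to its left, z up, the work surface at z = 0. Lengths are in mm, angles in rad, forces in N, time in s.
With the tool pointing down it reaches from about 300 to 775 mm from the base axis. Payload 14.6 kg.
Tool frame: the origin (TCP) lies on the centre line of the jaws, within the pads' length; the fingertips stand 19 mm ahead of it and the grasp point (between the pads) is the TCP (bot.tip_reach is the distance from the TCP to the fingertips, in mm); z points along the fingers, y is the line along which they close (so a half turn about z gives the same grasp; the last joint's range is limited). The gripper opens to 85 mm and grips with 20 to 120 N. Pads are 22 mm wide; open, the fingers measure 114 mm over their backs; the gripper's body (76 mm by 85 mm) begins 54 mm behind the grasp point. The pads swing forward as they close: fully open they stand 13 mm farther back than shut.
Start: joints at [-1.33, 0.3, 1.521, -0, 1.321, -0.067], TCP at [166.623, -524.144, 250.281] pointing down, gripper open.
Joint ranges: [-3.03, 3.03], [-0.79, 2.21], [0.23, 2.52], [-1.04, 4.18], [0, 3.07], [-2.55, 2.55]. Speed limits (rad/s): [2.22, 2.22, 2.57, 3.14, 3.14, 3.14].

INTERFACE

Orientations are given as a unit quaternion [w, x, y, z].
In Python, from rig import bot gives the robot as it stands. Calls block until the motion is done:
- bot.move_to(position, orientation): joint-space move of the TCP to a pose.
- bot.servo_line(position, attitude=None, speed=150, until_force=None): straight line of the TCP; attitude=None keeps the orientation; speed is the mean speed in mm/s. With until_force (N) it stops when the force on the tool has changed by that much, and returns True; else False.
- bot.move_joints(angles): joint-space move.
- bot.move_gripper(opening, grip_force=None): finger opening in mm; grip_force is the grip in N (None keeps the last); returns when the fingers have stopped.
- bot.dwell(seconds).
- bot.ik(position, orientation): joint angles nearest the present ones, or None.
- bot.read_state(): the state.
- bot.read_camera(name): name is "scene" or "top" or "wrist"; returns a dict with "image" (480x640x3 uint8, blue, green, red), "depth" (480x640 float32, mm along the optical axis (not along the pixel's ray), 0 where there is no reading), "fovy" (degrees; the focal length in pixels is half the picture's height over the tangent of half this angle, whatever the lens; pixels are square), "cx", "cy" (the principal point, pixels), "eye" and "attitude" of the camera in the world; the wrist camera has in their place "mount" (4x4, takes a point from camera to tool coordinates, whose origin is the TCP and whose axes are the flange's). Camera axes: x right, y down, z forward; pixel columns grow to the right and rows downward; lengths in mm; the calibration is good to about 2 mm. A picture is of the moment at which its call begins: read the wrist's pose just before it.
A pose or a line that the arm cannot do raises bot.MotionError and nothing moves.
- bot.finish_job(): hands the job in; it is judged then, once.
The state is a dict: "clock": time; "joint_positions": joint angles; "qvel": joint speeds; "effort": joint torques, N m; "ee_pos": TCP position; "tool_rot": TCP orientation; "ft_force": force on the tool from outside, world axes, zero at the start; "moment": the same for the moment, N m; "grip_width": finger opening in mm; "grip_force": force on a finger pad.
Only numpy, scipy, OpenCV 4.12 (cv2) and the standard library are available. Lean on these libraries where they do the work, as an engineer would, in place of code of your own. Each camera call takes 0.05 s, during which the arm holds its last target. There are 200 camera calls.

TASK

Move the low sample cell (the same kind as the one already in the carriage, not the tall one) from the drying channel to the empty nest of the carriage: the channel lets you grip it only across its width and the nest only by its short ends, so on the way stand it on the open bench, let go and take it again the other way. Lay it flat in the nest and let go, the keeper bar still standing wide open, then swing the bar shut over both cells until it clicks fully home in its catch. Leave the tall cell in the channel, the other cell in its nest, and the tin and the tweezers where they are.

Things in the scene. Friction and masses are not known exactly. Their poses are not given: they have to be found in the camera images.
- cell_low: The cell to load: closed aluminium box with a grey cap, small screws and a round slotted plug on top, 64 (x) x 38 (y) x 22 mm high, about 0.12 kg, loose. Origin: centre of its underside. Starts in one of the two places of the drying channel, long axis across the channel; either way round is the same. Bench at about x 0.48, y 0.045 is free for setting it down.
- cell_tall: Bystander cell of the same outline but 36 mm high, in the other place of the channel. Origin: centre of its underside. Leave it.
- cell_loaded: Cell like the low one (64 x 38 x 22 mm), already lying in its nest of the carriage, the nest next to the keeper's hinge. Origin: centre of its underside.
- rack: Drying channel, fixed: folded steel, along its y, 180 mm long, cells at y = -40 and +40 mm, floor 8 mm above the bench. Side walls along y, inner faces 37 mm from the centre line, 32 mm above the bench: 5 mm from the cells' short ends and 2 mm higher than the low cell, so grip cells here only across their 38 mm width. 10 mm flanges outward. Origin: centre of footprint.
- carriage: Sample carriage of a grain analyser, fixed aluminium plate, x -50..50, y -93..107 mm, top 8 mm above the bench. Two shallow nests side by side; cells lie in them with long axis along its x, 10 mm apart: no finger fits between, but the short ends are free. Hinge pillar at y = -72 mm, catch (C-shaped block, open to +x, 46 mm high) at y = +86 mm. Origin: on the bench midway between the nests.
- nest_empty (a point): Centre of the floor of the empty nest, 8 mm above the bench; axes as the carriage (y = +24 mm in its frame). Inside 68 (x) x 42 mm (y), with lips 4 mm high all round.
- nest_full (a point): The same point of the loaded nest, next to the hinge (y = -24 mm in the carriage's frame).
- keeper (a joint): Angle of the keeper bar about its upright hinge pin, rad. 0 = shut: along the carriage's +y, over both cells, against a stop in the catch. Grows clockwise from above; at 1.57 the bar points along the carriage's +x. Starts at 1.45 to 1.95, stays where left (1 N at the tab). Below 0.08 a spring ball resists (about 12 N at the tab); past 0.04 it snaps in and holds at 0.
- keeper_tab (a point): Centre of the upright black thumb tab on the keeper bar, 108 mm from the hinge: 30 mm long along the bar, 10 mm thick, 37 to 62 mm above the bench (this point at 49.5 mm). May be pushed or pinched. The bar: steel, 13 mm wide, 32 to 37 mm above the bench, 2 mm above seated cells, ends 168 mm from the hinge.
- keeper_hinge (a point): Axis of the keeper's hinge, at the height of the bar (34.5 mm).
- tin_1: Bystander: round aluminium tin with lid, 62 mm across, 24 mm high. Origin: centre of its underside.
- tweezers: Bystander: steel tweezers lying flat, 131 mm long, 10 mm high. Origin: centre of their underside.

How it is judged:
By the outcome, as a careful person would: the job done as asked, in the order asked, and still so for the second after the job is handed in, with the robot touching nothing.
It also fails if it takes over 64 s, if anything falls off the work surface, if the arm or the gripper's body presses on something with over 40 N, if the wrist force passes 120 N, or if a joint passes its speed limit or range.

## Working session

There is one attempt and no reset: what is moved stays moved. The work goes in short steps, each a Python script; the robot and the scene stay as the last script left them, time stands still between calls to the robot, and variables do not carry over. Pictures are saved under pics/ and viewed, at most 10 in all, crops included, and the job is handed in when it is done.

```bash
ls; mkdir -p pics; python3 - <<'E'
from rig import bot
import cv2,numpy as np
for n in ("top","scene"):
    c=bot.read_camera(n); cv2.imwrite(f"pics/{n}0.png",c["image"]); np.savez(f"{n}0.npz",**c)
    print(n,c["fovy"],c["cx"],c["cy"],c["eye"],c["attitude"],(c["depth"]>0).mean())
c=bot.read_camera("wrist");print(c["mount"],c["fovy"],c["cx"],c["cy"])
s=bot.read_state();print(s["clock"],s["tool_rot"],s["grip_width"])
E
```

```text
pics
top 42.6514653214324 321.06723469698403 239.6480790112097 [ 376.72197808  -52.86789948 1273.3949188 ] [ 0.07226403 -0.70270701  0.70403299 -0.07292679] 0.9959895833333333
scene 53.479111510158724 320.78445240736016 238.19109502079294 [203.40426593 518.48364767 530.39156094] [ 0.1519473  -0.27775286  0.83834594 -0.44378086] 0.9165494791666666
[[-5.27723291e-04 -9.59688236e-01 -2.81066205e-01  7.07321605e+01]
 [ 9.99999573e-01 -2.93229419e-04 -8.76356663e-04 -3.86542114e-01]
 [ 7.58612300e-04 -2.81066547e-01  9.59687981e-01 -1.23795571e+02]
 [ 0.00000000e+00  0.00000000e+00  0.00000000e+00  1.00000000e+00]] 67.51903783261662 320.14291419998557 241.46093554602848
0.15 [-4.43852338e-04  9.88181973e-01  1.53284671e-01 -3.94040633e-05] 85.18958551857412
```

View pics/top0.png

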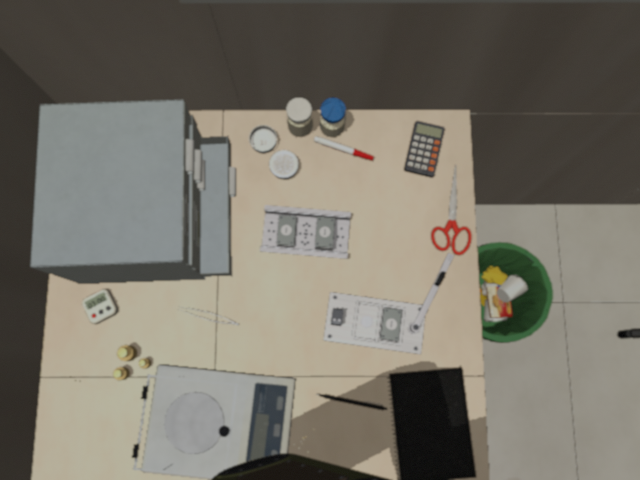

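View pics/scene0.png

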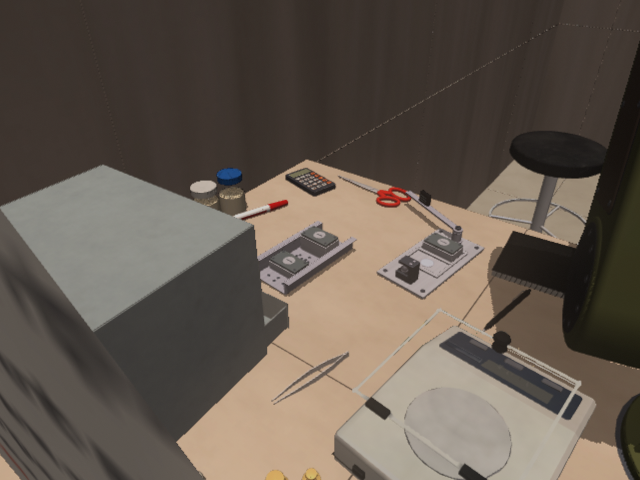

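The top view shows the rack at about (306,232) with cells at (287,231) and (326,233). The carriage is at (375,322): catch (338,316), empty nest (367,322), loaded cell (391,323), hinge (417,327), and bar running to (453,235) with its tab at (440,278). World +x is up and +y is left. The scene view agrees. Next are heights and coarse positions.

```bash
cat > h.py <<'E'
import numpy as np, cv2
from scipy.spatial.transform import Rotation as R
def rot(q): return R.from_quat(np.roll(q,-1)).as_matrix()
def down(a): return [0,np.cos(a/2),np.sin(a/2),0]   # tool x at angle a, closing line at a-90deg
def cam(c,s=None):
    f=240/np.tan(np.radians(float(c["fovy"]))/2)
    if s is None: return f,rot(c["attitude"]),np.array(c["eye"])
    T=rot(s["tool_rot"]); M=np.array(c["mount"])
    return f,T@M[:3,:3],T@M[:3,3]+np.array(s["ee_pos"])
def rays(c,uv,s=None):
    f,A,e=cam(c,s); uv=np.atleast_2d(uv).astype(float)
    d=np.c_[(uv[:,0]-c["cx"])/f,(uv[:,1]-c["cy"])/f,np.ones(len(uv))]
    return e,d@A.T
def plane(c,uv,z,s=None):
    e,d=rays(c,uv,s); return e+d*((z-e[2])/d[:,2])[:,None]
def cloud(c,s=None):
    v,u=np.mgrid[:480,:640]; e,d=rays(c,np.c_[u.ravel(),v.ravel()],s)
    return (e+d*c["depth"].reshape(-1,1)).reshape(480,640,3)
def proj(c,P,s=None):
    f,A,e=cam(c,s); p=(np.atleast_2d(P)-e)@A
    return np.c_[f*p[:,0]/p[:,2]+c["cx"],f*p[:,1]/p[:,2]+c["cy"]]
def tri(obs):  # [(c,uv,s)] -> point
    A=np.zeros((3,3));b=np.zeros(3)
    for c,uv,s in obs:
        e,d=rays(c,uv,s);d=d[0]/np.linalg.norm(d[0]);P=np.eye(3)-np.outer(d,d);A+=P;b+=P@e
    return np.linalg.solve(A,b)
E
python3 - <<'E'
from h import *
c=dict(np.load("top0.npz")); X=cloud(c)
for n,(u,v) in dict(cellL=(287,231),cellR=(326,233),rackmid=(306,243),catch=(338,316),nestE=(367,322),loaded=(391,323),hinge=(417,327),tab=(440,278),tip=(453,240),bench=(300,290),setdown=(330,275)).items():
    print(n,np.median(X[v-2:v+3,u-2:u+3].reshape(-1,3),0).round(1))
E
```

```text
cellL [653.7  16.1  32.3]
cellR [646.4 -64.4  45.9]
rackmid [633.7 -22.6   8.9]
catch [477.7 -87.6  47.2]
nestE [ 468.2 -147.9   10.1]
loaded [ 464.5 -194.3   32. ]
hinge [ 456.  -244.6   42.1]
tab [ 550.7 -290.5   63.1]
tip [ 638.8 -331.5    9.1]
bench [534.9 -10.3   1.3]
setdown [566.4 -72.9   1.4]
```

```bash
python3 - <<'E'
from rig import bot
from h import *
for n,p in (("B",[600,-150,220]),("A",[580,-40,220])):
    bot.move_to(p,down(0.)); s=bot.read_state(); c=bot.read_camera("wrist")
    np.savez(f"w{n}.npz",tool_rot=s["tool_rot"],ee_pos=s["ee_pos"],**c); cv2.imwrite(f"pics/w{n}.png",c["image"])
    print(s["clock"],s["ee_pos"],s["joint_positions"],(c["depth"]>0).mean())
E
```

```text
2.2083 [ 599.76910927 -150.82969738  220.0903811 ] [-3.05534222e-01  4.76444588e-01  1.34890159e+00 -1.46733578e-04
  1.31610111e+00  1.26615931e+00] 0.9959016927083333
2.7833 [579.93975921 -39.79019715 220.30045145] [-1.31457922e-01  3.93859452e-01  1.46613351e+00 -1.32146788e-04
  1.28111329e+00  1.43865968e+00] 0.9959602864583333
```

View pics/wB.png

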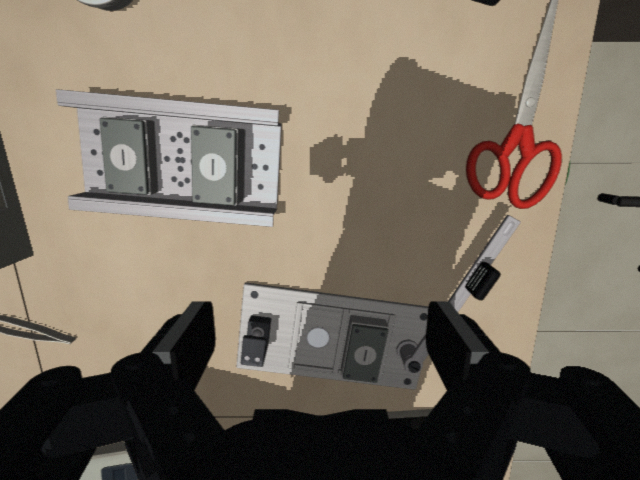

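View pics/wA.png

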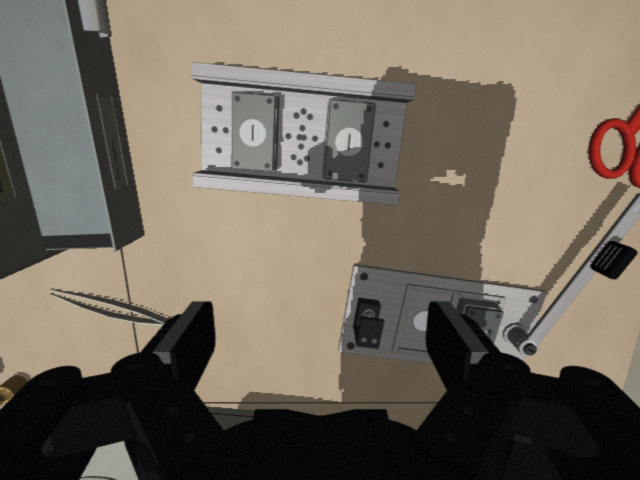

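View B shows the low cell's plug at (123,158) and the tall one's at (217,166). View A has them at (253,133) and (348,141). The tall cell is on the right. The carriage is partly hidden by the fingers: nest disc at (318,338), loaded plug at (365,355), and tab at (484,281) in B. I'll take two clearer views of the carriage.

```bash
python3 - <<'E'
from rig import bot
from h import *
ims=[]
for n,p in (("C",[420,-180,200]),("D",[420,-90,200])):
    bot.move_to(p,down(0.)); s=bot.read_state(); c=bot.read_camera("wrist")
    np.savez(f"w{n}.npz",tool_rot=s["tool_rot"],ee_pos=s["ee_pos"],**c); ims.append(c["image"][:420])
    print(s["clock"],s["ee_pos"])
im=np.hstack(ims); cv2.imwrite("pics/CD.png",cv2.resize(im,(800,int(im.shape[0]*800/1280))))
cv2.imwrite("pics/wC.png",ims[0])
E
```

```text
3.6917 [ 420.78546774 -180.12317295  200.34386854]
4.1917 [420.70176127 -88.84796607 200.13846383]
```

View pics/CD.png

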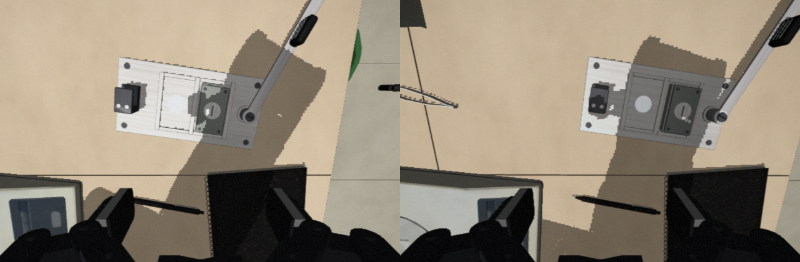

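View pics/wC.png

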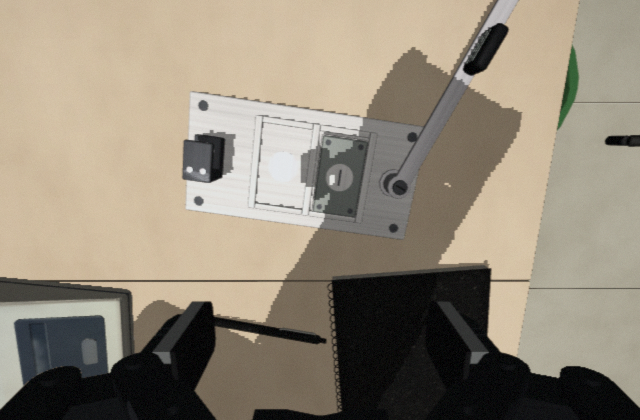

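View C shows the plate's corner screws at (203,105), (412,137), (198,201) and (393,228), the nest disc at (282,166), the loaded plug at (340,178), the hinge screw at (399,187) and the tab at (488,48). D shows the same things about 107 px further right. Next I'll refine these and triangulate.

```bash
cat > meas.py <<'E'
from h import *
V={n:dict(np.load(f"w{n}.npz")) for n in "ABCD"}
def blob(n,uv,w,dark):
    u,v=uv; g=cv2.cvtColor(V[n]["image"],cv2.COLOR_BGR2GRAY)[v-w:v+w+1,u-w:u+w+1]
    _,m=cv2.threshold(g,0,255,cv2.THRESH_OTSU+(cv2.THRESH_BINARY_INV if dark else 0))
    k,l,st,ce=cv2.connectedComponentsWithStats(m)
    i=min(range(1,k),key=lambda i:np.hypot(*(ce[i]-w))-0.02*min(st[i,4],60))
    return ce[i]+[u-w,v-w],st[i,4]
if __name__=="__main__":
    for name,d,w,o in (("plug low",0,16,dict(B=(123,158),A=(253,133))),("plug tall",0,16,dict(B=(217,166),A=(348,141))),
      ("screw1",1,8,dict(C=(203,105),D=(314,106))),("screw2",1,8,dict(C=(198,201),D=(298,201))),("screw3",1,8,dict(C=(393,228),D=(505,235))),
      ("disc",0,20,dict(C=(282,166),D=(389,166))),("loaded",0,16,dict(C=(340,178),D=(453,178))),("hinge",1,9,dict(C=(399,187),D=(512,187)))):
        b={n:blob(n,uv,w,d) for n,uv in o.items()}
        P=tri([(V[n],x[0],V[n]) for n,x in b.items()])
        print(name,P.round(1),[(n,x[0].round(1),x[1],np.abs(proj(V[n],P,V[n])[0]-x[0]).max().round(1)) for n,x in b.items()])
    for n,c0,lo,hi,r in (("A",(653,16),25,37,45),("B",(653,16),25,37,45),("A",(646,-64),38,52,45),("C",(465,-194),25,32.5,40),("D",(465,-194),25,32.5,40),("B",(551,-290),45,70,30),("C",(551,-290),45,70,30),("A",(551,-290),45,70,30)):
        X=cloud(V[n],V[n]).reshape(-1,3); m=(np.hypot(*(X[:,:2]-c0).T)<r)&(X[:,2]>lo)&(X[:,2]<hi)
        if m.sum()>10: print(n,c0,m.sum(),np.median(X[m,2]).round(1),cv2.minAreaRect(X[m,:2].astype(np.float32)))
E
python3 meas.py
```

```text
plug low [653.8  17.2  31. ] [('B', array([122.7, 156.8]), np.int32(500), np.float64(0.1)), ('A', array([252.3, 132.3]), np.int32(528), np.float64(0.1))]
plug tall [647.6 -61.5  41.9] [('B', array([212.7, 166.5]), np.int32(531), np.float64(1.4)), ('A', array([347.2, 138.7]), np.int32(459), np.float64(1.4))]
screw1 [516.2 -83.    8.3] [('C', array([202.8, 105.2]), np.int32(85), np.float64(0.1)), ('D', array([313.9, 105. ]), np.int32(82), np.float64(0.1))]
screw2 [437.  -71.6   8.2] [('C', array([198.3, 200.4]), np.int32(75), np.float64(0.0)), ('D', array([301.2, 200. ]), np.int32(70), np.float64(0.0))]
screw3 [ 414.4 -243.5   19.2] [('C', array([393. , 227.8]), np.int32(65), np.float64(0.2)), ('D', array([497.4, 228.6]), np.int32(8), np.float64(0.2))]
disc [ 467.1 -146.7   12.7] [('C', array([281.3, 165.9]), np.int32(1625), np.float64(0.3)), ('D', array([388.8, 166.4]), np.int32(569), np.float64(0.3))]
loaded [ 459.5 -195.1   31.9] [('C', array([339.1, 177. ]), np.int32(529), np.float64(0.7)), ('D', array([452.5, 178.5]), np.int32(582), np.float64(0.7))]
hinge [ 451.8 -244.7   29.6] [
[... 417 characters left out ...]
01379394531), (37.8124885559082, 63.87357711791992), 85.40423583984375)
C (465, -194) 3431 30.2 ((460.1109619140625, -195.2979278564453), (37.58827209472656, 62.83547592163086), 81.74699401855469)
D (465, -194) 3521 30.1 ((460.0849609375, -194.86825561523438), (37.223289489746094, 63.26520919799805), 82.49398040771484)
B (551, -290) 698 59.7 ((549.1489868164062, -292.27496337890625), (11.323220252990723, 29.444393157958984), 62.134578704833984)
C (551, -290) 1065 61.0 ((547.8883666992188, -292.3102111816406), (11.189399719238281, 29.897008895874023), 61.28891372680664)
A (551, -290) 921 58.0 ((548.84716796875, -291.8135986328125), (13.038642883300781, 29.972415924072266), 62.557037353515625)
```

```bash
python3 - <<'E'
from meas import *
S={}
for n,L in (("C",dict(s1=(203,105),s2=(198,201),s3=(393,228),s4=(412,137))),("D",dict(s1=(314,106),s2=(298,201))),("B",dict(s1=(254,295)))):
    for k,uv in L.items():
        p=plane(V[n],blob(n,uv,8,1)[0],8,V[n])[0,:2]; S.setdefault(k,[]).append(p); print(n,k,p.round(1))
S={k:np.mean(v,0) for k,v in S.items()}
cen=sum(S.values())/4; yv=(S['s1']+S['s2']-S['s3']-S['s4'])/2; xv=(S['s1']+S['s4']-S['s2']-S['s3'])/2
print("centre",cen.round(1),"len",np.linalg.norm(yv),np.linalg.norm(xv),"yaw",np.degrees(np.arctan2(-yv[0],yv[1])),np.degrees(np.arctan2(xv[1],xv[0])))
yh=yv/np.linalg.norm(yv)
for k,y in (("nestE",24),("nestF",-24),("hinge",-72)): print(k,(cen+yh*(y-7)).round(1))
for n in "CD": # disc/hinge at known heights
    print("disc",n,plane(V[n],blob(n,dict(C=(282,166),D=(389,166))[n],20,0)[0],8,V[n])[0].round(1))
a=np.radians(-4.95); Rk=np.array([[np.cos(a),np.sin(a)],[-np.sin(a),np.cos(a)]])
for n in "AB":
    X=cloud(V[n],V[n]).reshape(-1,3); q=(X[:,:2]-(653.4,17.2))@Rk.T; m=(abs(q[:,0])<34)&(abs(q[:,1])<26)&(X[:,2]>26)&(X[:,2]<34)
    print("cell",n,np.median(X[m,2]),cv2.minAreaRect(X[m,:2].astype(np.float32)))
for n in "CD": # nest lips: points 10.5..14 in nest neighbourhood; bar
    X=cloud(V[n],V[n]).reshape(-1,3); m=(X[:,2]>28)&(X[:,2]<45)&(np.hypot(*(X[:,:2]-(548,-292)).T)<75)
    vx,vy,x0,y0=cv2.fitLine(X[m,:2].astype(np.float32),cv2.DIST_HUBER,0,.01,.01).ravel(); print("bar",n,m.sum(),np.degrees(np.arctan2(vy,vx)),x0,y0)
E
```

```text
C s1 [516.3 -82.9]
C s2 [437.  -71.5]
C s3 [ 411.8 -245.8]
C s4 [ 490.8 -258.3]
D s1 [516.1 -83. ]
D s2 [437.  -71.6]
B s1 [516.1 -82.9]
centre [ 463.9 -164.7] len 176.60749525885734 79.97474040233402 yaw -8.245360228690249 -8.571661999406246
nestE [ 466.4 -147.8]
nestF [ 459.5 -195.3]
hinge [ 452.6 -242.8]
disc C [ 467.  -146.2    8. ]
disc D [ 466.5 -147.6    8. ]
cell A 30.259055744144234 ((653.7986450195312, 16.594064712524414), (36.42672348022461, 62.640708923339844), 86.16401672363281)
cell B 30.360156964047803 ((654.0004272460938, 16.369626998901367), (38.100807189941406, 62.70311737060547), 85.70594787597656)
bar C 2444 -26.74944 529.90027 -281.57355
bar D 2817 -25.803356 534.28674 -282.29572
```

Everything agrees: the low cell is centred at (653.8,16.8) with its top at z 30.3 and yaw -4.3°. The nest is at (466.5,-147.6) with yaw -8.4°, and the hinge-to-tab distance is 108 mm. Next: grasp 1, then set the cell down.

```bash
python3 - <<'E'
from rig import bot
from h import *
def st(t): s=bot.read_state(); print(t,round(s["clock"],2),s["ee_pos"].round(1) if hasattr(s["ee_pos"],"round") else s["ee_pos"],"w",round(s["grip_width"],1),"f",s["grip_force"],np.round(s["ft_force"],1)); return s
a=np.radians(-4.3); q=down(a)
bot.move_to([653.8,16.8,140],q); bot.move_gripper(60)
bot.servo_line([653.8,16.8,70],speed=150)
hit=bot.servo_line([653.8,16.8,30.5],speed=60,until_force=8); st(f"down {hit}")
if not hit:
    bot.move_gripper(30,grip_force=40); s=st("grip")
    if s["grip_width"]>34:
        bot.servo_line([653.8,16.8,130],speed=120); st("up")
        bot.move_to([480,45,90],down(0.)); st("over bench")
        s0=bot.servo_line([480,45,45],speed=120); c=bot.read_camera("scene"); cv2.imwrite("pics/carry.png",c["image"][100:400,150:550])
E
```

```text
down False 7.08 [654.   16.8  30.8] w 60.1 f 0.0 [ 0.1  0.2 -0.3]
grip 7.4 [654.1  16.8  31.2] w 37.4 f 41.60326302051544 [-0.5 -0.8  3.8]
up 8.38 [653.4  16.8 129. ] w 36.7 f 41.00967228412628 [ 0.7 -0.1 -0.9]
over bench 9.13 [480.5  45.   90.2] w 37.0 f 40.99532961845398 [ 0.3  0.7 -0.4]
```

View pics/carry.png

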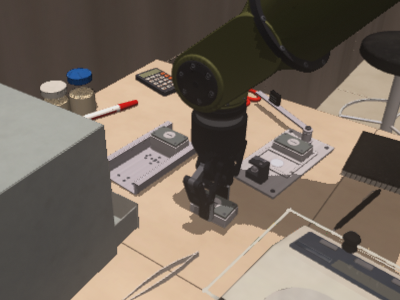

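The picture shows the low cell held level above the free bench at about (222,210), and the tall cell still in the channel. Next I'll set it down, let go and measure it.

```bash
python3 - <<'E'
from rig import bot
from h import *
hit=bot.servo_line([480,45,21],speed=20,until_force=5); s=bot.read_state(); print(hit,s["clock"],s["ee_pos"],np.round(s["ft_force"],1))
bot.move_gripper(60); bot.servo_line([480,45,120],speed=120); bot.move_gripper(85)
X=[]
for p in ([450,45,170],[450,15,170]):
    bot.move_to(p,down(0.)); s=bot.read_state(); c=bot.read_camera("wrist"); 
    P=cloud(c,s).reshape(-1,3); m=(np.hypot(*(P[:,:2]-(480,45)).T)<48)&(P[:,2]>16)&(P[:,2]<32)
    print(s["clock"],m.sum(),np.median(P[m,2]),cv2.minAreaRect(P[m,:2].astype(np.float32)))
    g=(np.hypot(*(P[:,:2]-(480,45)).T)<90)&(np.hypot(*(P[:,:2]-(480,45)).T)>50)&(P[:,2]<10);print("bench z",np.median(P[g,2]))
E
```

```text
True 10.7083 [479.92153008  44.99979425  23.10391146] [-1.7  0.3  5.9]
12.7333 3998 22.18130689510062 ((479.8905334472656, 45.09208679199219), (62.77223587036133, 37.817840576171875), 0.04736576974391937)
bench z -0.028523902431857096
13.0333 4017 22.188352521877334 ((479.6880187988281, 44.9631462097168), (63.20046615600586, 37.8225212097168), 0.04494945704936981)
bench z -0.015029488509185285
```

```bash
python3 - <<'E'
from rig import bot
from h import *
def st(t): s=bot.read_state(); print(t,round(s["clock"],2),np.round(s["ee_pos"],1),"w",round(s["grip_width"],1),"f",round(s["grip_force"],1),np.round(s["ft_force"],1),bot.tip_reach); return s
st("0"); q=down(np.pi/2)
bot.move_to([479.8,45,90],q); bot.move_gripper(74); st("over")
bot.servo_line([479.8,45,40],speed=120)
hit=bot.servo_line([479.8,45,6],speed=25,until_force=5); z=st(f"touch {hit}")["ee_pos"][2]
if hit:
    bot.servo_line([479.8,45,z+8],speed=60); bot.move_gripper(56,grip_force=40); s=st("grip")
    if s["grip_width"]>60: bot.servo_line([479.8,45,100],speed=120); st("up")
E
```

```text
0 13.08 [449.9  14.7 169. ] w 85.0 f 0.0 [-0.4 -0.   0. ] 19.0
over 14.71 [479.8  45.   90.1] w 73.9 f 0.0 [ 0.4  1.1 -0.1] 19.0
touch True 16.37 [479.8  45.   10.1] w 73.9 f 4.5 [-2.6 -0.2  8.3] 19.0
grip 16.93 [479.8  45.   18.3] w 63.3 f 43.3 [-3.  -0.8  7.9] 19.0
up 17.76 [479.4  45.   99.3] w 63.4 f 44.0 [ 0.6 -1.1 -1.3] 19.0
```

```bash
python3 - <<'E'
from rig import bot
from h import *
def st(t): s=bot.read_state(); print(t,round(s["clock"],2),np.round(s["ee_pos"],1),"w",round(s["grip_width"],1),"f",round(s["grip_force"],1),np.round(s["ft_force"],1)); return s
x,y=466.6,-147.5
bot.move_to([x,y,100],down(np.radians(90-8.4))); st("over")
bot.servo_line([x,y,42],speed=100); s=st("near")
hit=bot.servo_line([x,y,24.5],speed=15,until_force=6); s=st(f"touch {hit}")
c=bot.read_camera("wrist"); cv2.imwrite("pics/nest.png",c["image"])
E
```

```text
over 18.55 [ 466.5 -147.    99.5] w 63.0 f 44.0 [-0.4 -0.2 -1.2]
near 19.28 [ 466.9 -147.3   42.4] w 63.0 f 44.0 [ 0.6 -0.2 -0.6]
touch True 20.24 [ 466.6 -147.5   26.3] w 63.3 f 44.8 [-1.2  0.8  6. ]
```

View pics/nest.png

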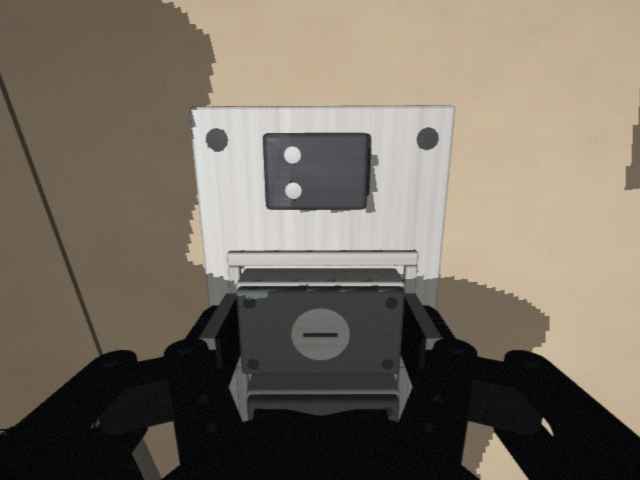

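The picture shows the cell seated squarely between the nest lips (plug at (320,335)). Contact came at TCP z 26.3, as predicted. Next I'll release, check, and push the keeper round with closed fingers.

```bash
python3 - <<'E'
from rig import bot
from h import *
def st(t): s=bot.read_state(); print(t,round(s["clock"],2),np.round(s["ee_pos"],1),"w",round(s["grip_width"],1),np.round(s["ft_force"],1)); return s
bot.move_gripper(76); bot.servo_line([466.6,-147.5,130],speed=120)
bot.move_to([420,-180,200],down(0.)); s=bot.read_state(); c=bot.read_camera("wrist"); P=cloud(c,s).reshape(-1,3)
for k,c0,lo,hi,r in (("new",(466.6,-147.5),26,34,24),("old",(459.5,-195),26,34,24),("tab",(548.5,-292),45,70,30)):
    m=(np.hypot(*(P[:,:2]-c0).T)<r)&(P[:,2]>lo)&(P[:,2]<hi)
    n=np.linalg.svd(P[m]-P[m].mean(0),full_matrices=False)[2][2]; print(k,m.sum(),np.median(P[m,2]),n.round(3),cv2.minAreaRect(P[m,:2].astype(np.float32)))
m=(P[:,2]>26)&(P[:,2]<33)&(np.hypot(*(P[:,:2]-(463,-171)).T)<70); print("both",cv2.minAreaRect(P[m,:2].astype(np.float32)))
H=np.array([452.5,-243.3])
def pose(bd,off,z):
    b=np.radians(bd); u=np.array([np.cos(b),np.sin(b)]); t=np.array([-u[1],u[0]])
    return [*(H+108*u-off*t),z],down(b+np.pi/2)
print([None if (j:=bot.ik(*pose(b,16,63))) is None else np.round(j[[0,5]] if hasattr(j,"shape") else [j[0],j[5]],2) for b in (-26,10,50,82)])
bot.move_gripper(0); bot.move_to(*pose(-26.3,32,120)); st("above")
p,q=pose(-26.3,32,63); print("hit",bot.servo_line(p,speed=80,until_force=8)); st("beside")
E
```

```text
new 2439 30.29861095609118 [ 0.    -0.005  1.   ] ((466.60272216796875, -147.49496459960938), (36.30011749267578, 47.774253845214844), 80.89873504638672)
old 2380 30.241084826378085 [-0.001  0.002  1.   ] ((459.6400451660156, -195.16908264160156), (36.568241119384766, 47.52558517456055), 82.64425659179688)
tab 1070 61.049171702947376 [-0.365 -0.841 -0.4  ] ((548.0556030273438, -292.4974060058594), (11.079608917236328, 29.916711807250977), 62.36414337158203)
both ((461.16583251953125, -184.20970153808594), (111.26891326904297, 62.48314666748047), 82.74079895019531)
[array([-0.57, -0.12]), array([-0.46, -0.64]), array([-0.37, -1.25]), array([-0.35, -1.78])]
above 24.67 [ 535.1 -319.6  120.3] w -0.2 [-0.3 -0.3  0.9]
hit False
beside 25.52 [ 535.4 -320.    63.4] w 0.1 [-0.1 -0.6 -0.1]
```

The cell lies flat at top z 30.3, the same as its neighbour. Now for the arc.

```bash
python3 - <<'E'
from rig import bot
from h import *
def st(t): s=bot.read_state(); print(t,round(s["clock"],2),np.round(s["ee_pos"],1),np.round(s["ft_force"],1)); return s
H=np.array([452.5,-243.3])
def pose(bd,off,z):
    b=np.radians(bd); u=np.array([np.cos(b),np.sin(b)]); t=np.array([-u[1],u[0]])
    return [*(H+108*u-off*t),z],down(b+np.pi/2)
ok=True
for b in np.r_[-26.3,np.linspace(-16,74,10)]:
    p,q=pose(b,16,63)
    if bot.servo_line(p,q,speed=70,until_force=25): ok=False; st(f"stopped {b}"); break
st("arc")
if ok:
    p,q=pose(81.6,10,63); hit=bot.servo_line(p,q,speed=40,until_force=30); st(f"final {hit}")
E
```

```text
arc 30.16 [ 498.1 -144.2   63.1] [ 0.2 -0.3 -1.1]
final True 30.62 [ 484.4 -139.7   64. ] [ 8.4 -0.8 -1.7]
```

```bash
python3 - <<'E'
from rig import bot
from h import *
s=bot.read_state(); p=np.array(s["ee_pos"]); bot.servo_line((p+[25,-4,0]).tolist(),speed=100); bot.servo_line((p+[25,-4,80]).tolist(),speed=120)
bot.move_to([420,-180,200],down(0.)); s=bot.read_state(); c=bot.read_camera("wrist"); P=cloud(c,s).reshape(-1,3)
m=(P[:,2]>33.5)&(P[:,2]<40)&(np.hypot(*(P[:,:2]-(463,-170)).T)<60)
vx,vy,*_=cv2.fitLine(P[m,:2].astype(np.float32),cv2.DIST_HUBER,0,.01,.01).ravel(); print("bar deg",m.sum(),np.degrees(np.arctan2(vy,vx)))
m=(P[:,2]>50)&(P[:,2]<70)&(np.hypot(*(P[:,:2]-(468,-136)).T)<40); r=cv2.minAreaRect(P[m,:2].astype(np.float32)); print(r,np.degrees(np.arctan2(r[0][1]+243.3,r[0][0]-452.5)))
print(s["clock"]); cv2.imwrite("pics/shut.png",c["image"])
E
```

```text
bar deg 1955 80.32685
((468.1245422363281, -136.0904998779297), (29.881189346313477, 11.404899597167969), 81.56564331054688) 81.70818047112549
34.2583
```

View pics/shut.png

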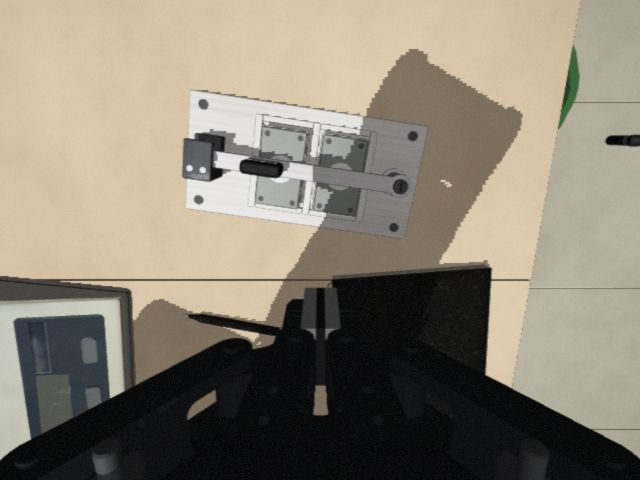

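The picture shows the bar over both cells, with its end inside the catch at (215,160). The tab lies at 81.6°, matching the carriage's y axis (81.4–81.8°), so the keeper is at 0 and home.

```bash
python3 -c "
from rig import bot
print(bot.finish_job())"
```

```text
the job is handed in; nothing more can be done
None
```

The low cell lies flat in the empty nest, turned on the bench on the way, the keeper bar is shut over both cells and home in its catch, and the job was handed in at about 34 s of the 64 s allowed.

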